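# Fit the sensor board into the monitor's module bay

### The job

Take the sensor board out of its holder and slide it down the two card guides of the monitor's open module bay, pressing it gently onto the connector until the light resistance turns firm, and no further: do not force it home by hand. Then swing both ejector levers fully upright so that they seat the board, and let go, leaving the other things on the trolley where they are.

Things in the scene. Friction and masses are not known exactly. Their poses are not given: they have to be found in the camera images.
- board: Loose sensor board standing upright in the holder: green plate 6 mm thick (x), 110 mm wide (y), 70 mm tall (z), 0.13 to 0.25 kg, with a white grip tab in the middle of its top edge, 10 mm thick (x), 42 mm wide (y), reaching from 68 to 100 mm above the origin. Origin: centre of the bottom edge. It may go in either way round.
- holder: Fixed white holder, 90 x 130 mm, 34 mm high, with a slot 10 mm wide (x) and 116 mm long (y); the slot's floor, on which the board stands, is 8 mm above the table. Origin: centre of the underside. Bay and holder may change sides.
- bay: Fixed open module bay: white base 90 mm (x) by 200 mm (y), origin at the centre of its underside. Two upright black U-channels (card guides) at y = +-50 mm take the board's side edges; the board stands in the bay's y-z plane with 1.5 mm play each way in x and y. Guides reach 85 mm above the table; their top 8 mm flare out by 4.5 mm. Posts 78 mm high at y = +-69 mm.
- bay_seat (a point): Point on the bay's centre line, 18 mm above the table: where the board's origin must finally be. Axes as the bay's.
- connector: Sprung black block between the guides, 15 x 80 mm with 8 mm wide tongues into them, 16 mm tall, origin under its centre. Its top starts 9.3 mm above bay_seat. It slides down 5.5 mm under a light 8 N and stays there; then a firm spring: 8.5 N + 4 N per mm (24 N at the seat), which comes back. Levers catch only after the light travel. Over 13 N from the board (own weight included) with both levers open is damage.
- lever_a (a joint): Ejector lever on the bay's +y side, rad: 0 = upright, closed (hard stop); up to 0.65 = leaning outwards, open. Pivots about the bay's x axis at y = +63 mm, 68 mm above the table; stays where left. 3 to 8 N at its top swings it. Grey arm: outer face 9 mm outside the pivot, top (20 mm along x, 8 mm thick) 78 mm above it.
- lever_a_pad (a point): Point on the outer face of lever_a, 68 mm above its pivot along the arm: push here towards the board to close.
- lever_a_nose (a point): Tip of the nose of lever_a, 17 mm inside and 20 mm above the pivot when closed. Its flat underside comes over the board's top corner and drives the board down the last 4 mm. If the board stands higher, the nose butts on its edge and jams: over 40 N between nose and board is damage.
- lever_b (a joint): Ejector lever on the bay's -y side, the mirror image of lever_a (pivot at y = -63 mm): 0 = upright and closed, 0.65 = leaning outwards, open.
- lever_b_pad (a point): Point on the outer face of lever_b, 68 mm above its pivot along the arm: push here towards the board to close.
- lever_b_nose (a point): Tip of the nose of lever_b, mirror image of lever_a_nose.
- bottle: Bystander: clear bottle, 60 mm wide, 150 mm high. Origin: centre of the underside.
- glovebox: Bystander: cardboard glove box, 110 x 200 x 60 mm. Origin: centre of the underside.
- drum: Bystander: steel drum, 120 mm wide, 100 mm high. Origin: centre of the underside.
Mind the look-alikes: they are no part of the job. Of the things like the bay, leave any that is orange; of the rest the smaller one is meant.

How it is judged:
On the way, in this order (a step that is already met when the one before it is completed fails the run):
1. the board stands in both guides, pressed onto the connector to within 5 mm of its seat, both levers still open (horizontal distance between board and bay_seat below 0.004 m and angle between board's own z axis and vertical below 0.06 rad and angle between the y axis of board and the y axis of bay, either way round below 0.06 rad and z of board in the frame of bay_seat below 0.005 m and value of joint each of lever_a, lever_b above 0.4 rad), for 0.2 s.
2. both levers are upright and the board is seated (horizontal distance between board and bay_seat below 0.004 m and angle between board's own z axis and vertical below 0.06 rad and angle between the y axis of board and the y axis of bay, either way round below 0.06 rad and z of board in the frame of bay_seat below 0.002 m and value of joint each of lever_a, lever_b below 0.08 rad), for 0.2 s.
At the end, for the whole second after the job is handed in: The board is in both guides with its origin within 2 mm in height and 4 mm sideways of bay_seat, upright and in line with the bay to 0.06 rad and at rest; both levers are within 0.08 rad of upright (all of step 2 and linear speed of board below 0.02 m/s); the robot touches nothing.
It fails at once if the connector is pressed by the board with more than 13 N while both levers are still open (beyond 0.4 rad) (contact force between board and connector above 13 N and value of joint each of lever_a, lever_b above 0.4 rad).
It fails at once if a lever is forced against the board with more than 40 N (contact force between board and lever_a above 40 N or contact force between board and lever_b above 40 N).
It fails at once if a bystander is moved by more than 30 mm (distance of any of bottle, glovebox, drum from where it was at the start of the episode above 0.03 m).
It also fails if it takes over 72 s, if anything falls off the work surface, if the arm or the gripper's body presses on something with over 40 N, if the wrist force passes 120 N, or if a joint passes its speed limit or range.

### The arm

A 6-joint arm with a two-finger parallel gripper is mounted at the origin on the work surface. World frame = base frame: x ahead of the robot, y to its left, z up, the work surface at z = 0. Lengths are in m, angles in rad, forces in N, time in s.
With the tool pointing down it reaches from about 0.4 to 0.825 m from the base axis. Payload 7 kg.
Tool frame: the origin (TCP) lies on the centre line of the jaws, within the pads' length; the fingertips stand 22 mm ahead of it and the grasp point (between the pads) lies 3 mm ahead of it; z points along the fingers, y is the direction in which the jaws open and shut (so a half turn about z gives the same grasp; the last joint's range is limited). The gripper opens to 88 mm and grips with 3 to 60 N. Pads are 19 mm wide; open, the fingers measure 130 mm over their backs; the gripper's body (78 mm by 193 mm) begins 47 mm behind the grasp point.
Start: joints at [-0.921, 0.359, 0.012, 0, -1.224, -0.288], TCP at [0.239, -0.631, 0.249] pointing down, gripper open.
Joint ranges: [-3.07, 3.07], [-1.43, 2.12], [-1.02, 1.25], [-3.03, 1.67], [-3.05, -0], [-3.03, 3.03]. Speed limits (rad/s): [2.39, 2.39, 3.01, 3.14, 3.14, 3.14].

### API

Orientations are given as [roll, pitch, yaw] about the fixed x, y, z axes, in that order (R = Rz(yaw) Ry(pitch) Rx(roll)).
In Python, from station import arm gives the robot as it stands. The module is installed in compiled form; this text tells all that it offers.
- The arm moves only by the tool arm_command, never from a script. Its argument "motion" is a list of rows, each a list of 3 entries, a list of its own where there are three numbers: the shift along the tool's x, y, z in mm, then the turn, a rotation vector about the tool's x, y, z in degrees, then the opening, from 0 (shut) to 1 (fully open). In form: [[[tx, ty, tz], [wx, wy, wz], grip], ...]. A call has 1 to 20 rows; each row shifts and turns the commanded pose from where the row before left it, along the tool's axes as they then stand; what a row does not reach is not made up. A row lasts 1/12 s, in which the tool goes at most 41.7 mm and 7.16 degrees, less where a joint would pass 70% of its speed; a pose out of reach is approached as far as the arm can. A call is refused whole if a number of a shift passes 41.7 or a number of a turn 7.16, either way. A call with a gripper value outside its range is refused whole. The fingers move at their own pace and stop on an object; "newtons" is the grip in N (left out, the last holds). Time passes only in rows, so rows that do not move let the fingers close. It gives the time, the measured TCP pose, the force and the opening at its end, in the units of the state.
- arm.get_state(): the state, without advancing time (a new reading comes with each control period).
- arm.grab_frame(name): name is "scene" or "top" or "wrist"; returns the picture (384x512x3 uint8, red, green, blue); there is no depth.
- arm.camera_info(name): a dict with "fov_y" (degrees; the focal length in pixels is half the picture's height over the tangent of half this angle, whatever the lens; pixels are square), "cx", "cy" (the principal point, pixels), "view" (4x4, takes a point from world to camera coordinates); the wrist camera has in their place "tool_from_camera" (4x4, takes a point from camera to tool coordinates, whose origin is the TCP and whose axes are the flange's). Camera axes: x right, y down, z forward; pixel columns grow to the right and rows downward; lengths in m; the calibration is good to about 2 mm. A picture is of the moment at which its call begins: read the wrist's pose just before it. camera_info takes no time and is no camera call.
- arm.job_done(): hands the job in, once; it reports no verdict.
The state is a dict: "t": time; "q": joint angles; "qd": joint speeds; "joint_efforts": joint torques, N m; "eef_pos": TCP position; "ee_rot": TCP orientation; "force": force on the tool from outside, world axes, zero at the start; "moment": the same for the moment, N m; "width": finger opening in m.
Only numpy, scipy, OpenCV 4.12 (cv2) and the standard library are available. Lean on these libraries where they do the work, as an engineer would, in place of code of your own. Each camera call takes 0.05 s, during which the arm holds its last target. There are 200 camera calls.

## Working session

There is one attempt and no reset: what is moved stays moved. The work goes in short steps, Python scripts to look and compute and a tool call to move; the robot and the scene stay as the last step left them, time stands still between calls to the robot, and variables do not carry over. Pictures are saved under pics/ and viewed, on a budget of 10 in all, crops included, one or two more only if the job needs it, and the job is handed in when it is done.

Besides the shell and the picture viewer there is one more tool, called after "Request:" as name([rows], argument=value, ...), one row to a line, values as JSON. arm_command: Moves the arm, as the interface text tells. Its arguments: {"type":"object","properties":{"motion":{"type":"array","items":{"type":"array"}},"newtons":{"type":"number"}},"required":["motion"]}

```bash
mkdir -p pics; cat > h.py <<'E'
import numpy as np, cv2
from station import arm
from scipy.spatial.transform import Rotation as R
def grab(n,f=None):
    im=arm.grab_frame(n)
    if f: cv2.imwrite('pics/'+f,im[:,:,::-1])
    return im
def cam(n):
    c=arm.camera_info(n); f=192/np.tan(np.radians(c['fov_y'])/2)
    if n=='wrist':
        s=arm.get_state(); T=np.eye(4); r=np.array(s['ee_rot'])
        T[:3,:3]=R.from_euler('xyz',r).as_matrix() if r.size==3 else r
        T[:3,3]=s['eef_pos']; V=np.linalg.inv(T@np.array(c['tool_from_camera']))
    else: V=np.array(c['view'])
    return f,c['cx'],c['cy'],V
def ray(C,u,v):
    f,cx,cy,V=C; d=V[:3,:3].T@np.array([(u-cx)/f,(v-cy)/f,1]); return -V[:3,:3].T@V[:3,3],d/np.linalg.norm(d)
def tri(*a):
    A=0;b=0
    for C,u,v in a:
        o,d=ray(C,u,v);P=np.eye(3)-np.outer(d,d);A=A+P;b=b+P@o
    x=np.linalg.solve(A,b); return x,[np.linalg.norm((np.eye(3)-np.outer(ray(C,u,v)[1],ray(C,u,v)[1]))@(x-ray(C,u,v)[0])) for C,u,v in a]
def onz(C,u,v,z):
    o,d=ray(C,u,v);return o+d*(z-o[2])/d[2]
def proj(C,p):
    f,cx,cy,V=C;q=V[:3,:3]@np.array(p)+V[:3,3];return q[:2]/q[2]*f+[cx,cy]
E
python3 - <<'E'
from h import *
a=grab('scene','s0.png');b=grab('top','t0.png')
print(arm.get_state())
for n in('scene','top','wrist'):
    c=arm.camera_info(n);print(n,c)
def up(i):return cv2.resize(i,(800,600),interpolation=cv2.INTER_CUBIC)[:,:,::-1]
cv2.imwrite('pics/s1.png',up(a));cv2.imwrite('pics/t1.png',up(b))
E
```

```text
{'t': 0.1, 'q': array([-9.20895612e-01,  3.59314275e-01,  1.11775204e-02, -3.06147604e-04,
       -1.22409780e+00, -2.88082878e-01]), 'qd': array([ 0.0008372 , -0.00227584,  0.00193116,  0.00235987, -0.00166942,
       -0.00091853]), 'joint_efforts': array([-1.51843884e-03, -5.84162557e+01,  2.93753690e+01,  7.01556444e+00,
        1.01882775e-02, -4.59843875e-05]), 'eef_pos': array([ 0.23876381, -0.63094228,  0.24772919]), 'ee_rot': array([ 3.14013192e+00, -1.32702484e-04, -2.77987895e+00]), 'force': array([ 0.10126715,  1.02307159, -0.57559643]), 'moment': array([ 0.02440431, -0.05667209, -0.05048958]), 'width': 0.08769156149420541}
scene {'fov_y': 48.02707926727137, 'cx': 251.46252199996786, 'cy': 194.3970654798904, 'view': array([[ 0.71597529,  0.69805592,  0.00986546, -0.43629735],
       [ 0.58685495, -0.59414554, -0.55008393, -0.16078086],
       [-0.37812783,  0.3996361 , -0.8350511 ,  1.49689516],
       [ 0.        ,  0.        ,  0.        ,  1.        ]])}
top {'fov_y': 57.91528028775303, 'cx': 255.5867554655044, 'cy': 194.72317222715614, 'view': array([[-1.47709447e-04, -9.99987579e-01, -4.98194273e-03,
         1.17161954e-01],
       [-9.97885467e-01,  4.71205204e-04, -6.49951753e-02,
         5.07202127e-01],
       [ 6.49967155e-02,  4.96180785e-03, -9.97873142e-01,
         1.06247158e+00],
       [ 0.00000000e+00,  0.00000000e+00,  0.00000000e+00,
         1.00000000e+00]])}
wrist {'fov_y': 60.88267423586637, 'cx': 259.1819290395334, 'cy': 194.57275392137342, 'tool_from_camera': array([[-1.17602403e-05, -9.62584449e-01, -2.70981878e-01,
         7.31141744e-02],
       [ 9.99999999e-01, -2.45610198e-05,  4.38472696e-05,
         5.68781948e-04],
       [-4.88622911e-05, -2.70981878e-01,  9.62584448e-01,
        -1.35609131e-01],
       [ 0.00000000e+00,  0.00000000e+00,  0.00000000e+00,
         1.00000000e+00]])}
```

View pics/s1.png

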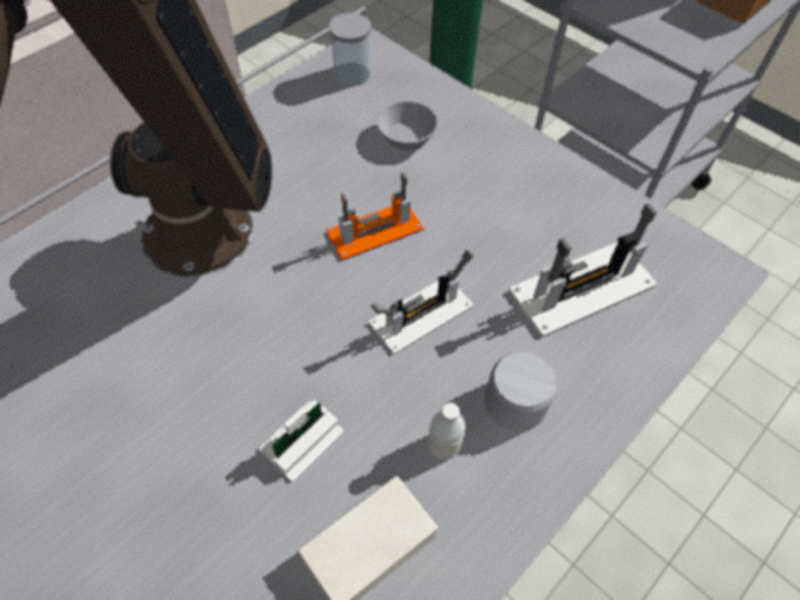

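View pics/t1.png

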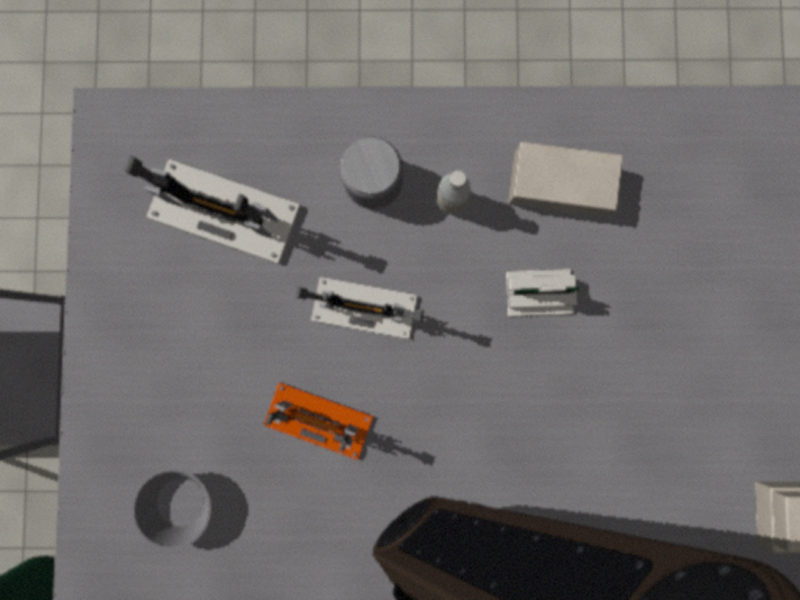

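The scene shows three bays, in top px at 800 scale: orange (320,420), large white (225,210) and small white (365,307). The small white one fits: it isn't orange, and it is the smaller of the other two. The holder with the green board is at (541,292). I'll confirm in a crop.

```bash
python3 - <<'E'
from h import *
T=cam('top');S=cam('scene');k=.64
print('base')
for p in[(320,278),(418,292),(412,338),(312,322)]:print(onz(T,p[0]*k,p[1]*k,.012).round(3))
print('hold')
for p in[(506,272),(573,268),(577,313),(508,317)]:print(onz(T,p[0]*k,p[1]*k,.034).round(3))
print('big');
for p in[(170,160),(300,208),(280,262),(148,215)]:print(onz(T,p[0]*k,p[1]*k,.012).round(3))
for n,a,b in[('levL top',(305,294),(467,257)),('levR',(415,315),(378,309))]:
  print(n,tri((T,a[0]*k,a[1]*k),(S,b[0]*k,b[1]*k)))
t=cv2.imread('pics/t0.png')[165:225,180:380];s=cv2.imread('pics/s0.png')[150:310,160:310]
cv2.imwrite('pics/c1.png',np.vstack([cv2.resize(t,(800,240),interpolation=cv2.INTER_CUBIC),cv2.copyMakeBorder(cv2.resize(s,(338,360),interpolation=cv2.INTER_CUBIC),0,0,0,462,0)]))
E
```

```text
base
[0.56  0.276 0.012]
[0.532 0.08  0.012]
[0.44  0.092 0.012]
[0.472 0.291 0.012]
hold
[ 0.57  -0.093  0.034]
[ 0.577 -0.224  0.034]
[ 0.489 -0.23   0.034]
[ 0.481 -0.095  0.034]
big
[0.803 0.585 0.012]
[0.703 0.318 0.012]
[0.593 0.357 0.012]
[0.689 0.626 0.012]
levL top (array([0.52204428, 0.29021348, 0.1165029 ]), [np.float64(0.003843346835503777), np.float64(0.0038433468355034846)])
levR (array([0.48200496, 0.08845669, 0.10849743]), [np.float64(0.0004903053277452599), np.float64(0.0004903053277454015)])
```

View pics/c1.png

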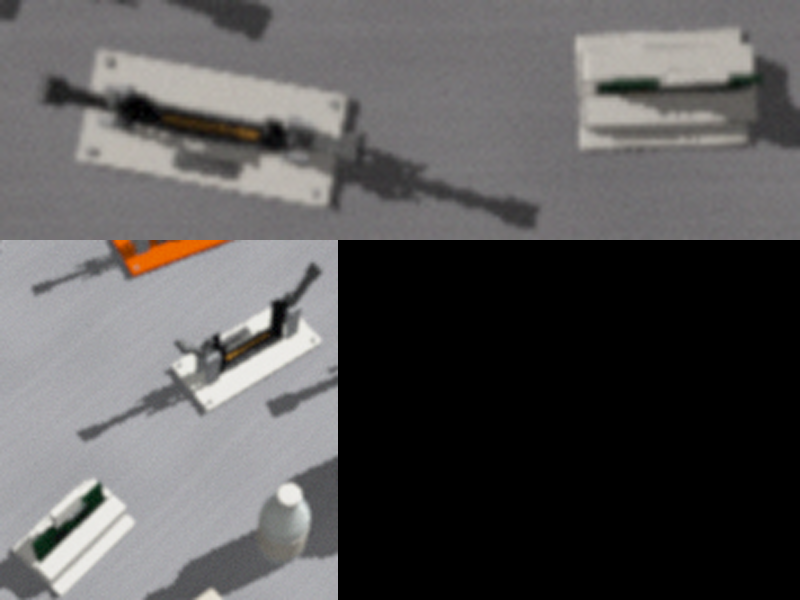

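The crop confirms it. The small white bay (base 200x90 mm, centre about (0.50, 0.185)) has both levers leaning out, and the large one's base is about 290 mm. Holder and board are at about (0.53, -0.16). I'll move the wrist camera over the holder.

Request:
arm_command([
  [[-29.3,22.5,0],[0,0,0],1],
  [[-29.3,22.5,0],[0,0,0],1],
  [[-29.3,22.5,0],[0,0,0],1],
  [[-29.3,22.5,0],[0,0,0],1],
  [[-29.3,22.5,0],[0,0,0],1],
  [[-29.3,22.5,0],[0,0,0],1],
  [[-29.3,22.5,0],[0,0,0],1],
  [[-29.3,22.5,0],[0,0,0],1],
  [[-29.3,22.5,0],[0,0,0],1],
  [[-29.3,22.5,0],[0,0,0],1],
  [[-29.3,22.5,0],[0,0,0],1],
  [[-29.3,22.5,0],[0,0,0],1],
  [[-29.3,22.5,0],[0,0,0],1],
  [[-29.3,22.5,0],[0,0,0],1],
  [[-29.3,22.5,0],[0,0,0],1],
  [[0,0,0],[0,0,-6],1],
  [[0,0,0],[0,0,-6],1],
  [[0,0,0],[0,0,-6],1],
  [[0,0,0],[0,0,-6],1],
  [[0,0,0],[0,0,-6],1],
])

```text
t: 1.77
eef_pos: [0.5303, -0.1598, 0.2481]
ee_rot: [3.141, -0.0, -2.251]
force: [0.2, -0.0, 0.3]
width: 0.0875
```

Request:
arm_command([
  [[0,0,0],[0,0,-6],1],
  [[0,0,0],[0,0,-6],1],
  [[0,0,0],[0,0,-6],1],
  [[0,0,0],[0,0,-6],1],
  [[0,0,0],[0,0,-6],1],
  [[0,0,0],[0,0,-6],1],
  [[0,0,0],[0,0,-6],1],
  [[0,0,0],[0,0,0],1],
  [[0,0,0],[0,0,0],1],
  [[0,0,0],[0,0,0],1],
])

```text
t: 2.6
eef_pos: [0.5303, -0.1601, 0.2484]
ee_rot: [3.141, 0.0, -1.527]
force: [-0.0, 0.1, 0.3]
width: 0.0878
```

```bash
python3 - <<'E'
from h import *
import pickle
s=arm.get_state();print(s['eef_pos'],s['ee_rot'],s['q'],s['force'])
C=cam('wrist');a=grab('wrist','w1.png');pickle.dump(C,open('w1.pkl','wb'))
cv2.imwrite('pics/w1b.png',cv2.resize(a,(800,600),interpolation=cv2.INTER_CUBIC)[:,:,::-1])
E
```

```text
[ 0.53034427 -0.16005864  0.24836784] [ 3.14117652e+00  8.56947002e-05 -1.52663984e+00] [ 6.03749952e-02  1.60610409e-01 -2.57484073e-01 -1.01125749e-04
 -1.15311654e+00 -1.61774547e-02] [-0.02844893  0.10519563  0.26148424]
```

View pics/w1b.png

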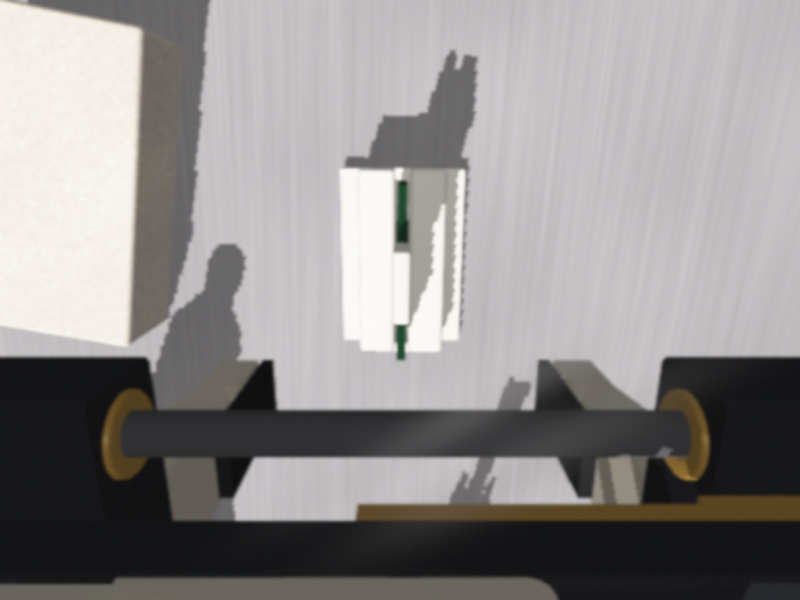

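Wrist view at 800 scale: the board's green top edge runs (402,180) to (401,358). The tab's top face spans x 393–410, y 252–324. The glove box is well off to the left.

```bash
python3 - <<'E'
from h import *
import pickle
C=pickle.load(open('w1.pkl','rb'));k=.64;T=cam('top');S=cam('scene')
w=(C,401.5*k,288*k)
print('tri',tri(w,(T,353.7,185)),tri(w,(S,191.1,270.9)),tri(w,(T,353.7,185),(S,191.1,270.9)))
for z in(.1,.108):
  c=[onz(C,u*k,v*k,z).round(4) for u,v in[(393,252),(410,252),(409,324),(393,324)]];print(z,c,np.mean(c,0))
print('edge',[onz(C,u*k,v*k,.078).round(4) for u,v in[(402,180),(401,358)]])
print('holder top',[onz(C,u*k,v*k,.034).round(4) for u,v in[(359,168),(361,350),(466,168),(459,340),(341,168),(344,340)]])
E
```

```text
tri (array([ 0.53065894, -0.16352836,  0.10484674]), [np.float64(0.0014677993040210977), np.float64(0.0014677993040210287)]) (array([ 0.53211742, -0.15601013,  0.06702831]), [np.float64(0.002105188049789603), np.float64(0.0021051880497895757)]) (array([ 0.53423826, -0.16318554,  0.08774557]), [np.float64(0.004629271881956667), np.float64(0.006262995863973272), np.float64(0.006211133102656973)])
0.1 [array([ 0.5377, -0.1826,  0.1   ]), array([ 0.5282, -0.1831,  0.1   ]), array([ 0.5268, -0.1406,  0.1   ]), array([ 0.5361, -0.1402,  0.1   ])] [ 0.5322   -0.161625  0.1     ]
0.108 [array([ 0.5376, -0.184 ,  0.108 ]), array([ 0.5283, -0.1845,  0.108 ]), array([ 0.527 , -0.1432,  0.108 ]), array([ 0.536 , -0.1428,  0.108 ])] [ 0.532225 -0.163625  0.108   ]
edge [array([ 0.5344, -0.2214,  0.078 ]), array([ 0.5303, -0.1103,  0.078 ])]
holder top [array([ 0.5633, -0.2262,  0.034 ]), array([ 0.5594, -0.0977,  0.034 ]), array([ 0.4925, -0.2293,  0.034 ]), array([ 0.4884, -0.1086,  0.034 ]), array([ 0.5753, -0.2257,  0.034 ]), array([ 0.5719, -0.1049,  0.034 ])]
```

Tab centre is (0.532, -0.1635), top about 0.105–0.108 m, with yaw about 0.4° off. Next: align, descend and grip.

Request:
arm_command([
  [[3.4,-1.8,20],[0,0,0.4],1],
  [[0,0,20],[0,0,0],1],
  [[0,0,20],[0,0,0],1],
  [[0,0,20],[0,0,0],1],
  [[0,0,20],[0,0,0],1],
  [[0,0,15],[0,0,0],1],
  [[0,0,15],[0,0,0],1],
  [[0,0,14],[0,0,0],1],
  [[0,0,0],[0,0,0],1],
  [[0,0,0],[0,0,0],0],
  [[0,0,0],[0,0,0],0],
  [[0,0,0],[0,0,0],0],
  [[0,0,0],[0,0,0],0],
  [[0,0,0],[0,0,0],0],
  [[0,0,0],[0,0,0],0],
  [[0,0,0],[0,0,0],0],
  [[0,0,0],[0,0,0],0],
  [[0,0,0],[0,0,0],0],
], newtons=30)

```text
t: 4.15
eef_pos: [0.5324, -0.1634, 0.1046]
ee_rot: [-3.142, 0.0, -1.53]
force: [-0.0, -0.2, 0.2]
width: 0.0335
```

Request:
arm_command([
  [[0,0,0],[0,0,0],0],
  [[0,0,0],[0,0,0],0],
  [[0,0,0],[0,0,0],0],
  [[0,0,0],[0,0,0],0],
  [[0,0,0],[0,0,0],0],
  [[0,0,0],[0,0,0],0],
  [[0,0,0],[0,0,0],0],
  [[0,0,0],[0,0,0],0],
])

```text
t: 4.82
eef_pos: [0.5324, -0.1634, 0.1045]
ee_rot: [3.142, 0.0, -1.53]
force: [0.3, -0.7, -0.5]
width: 0.0097
```

Request:
arm_command([
  [[0,0,-15],[0,0,0],0],
  [[0,0,-25],[0,0,0],0],
  [[0,0,-30],[0,0,0],0],
  [[0,0,-30],[0,0,0],0],
  [[0,0,-30],[0,0,0],0],
  [[0,0,-30],[0,0,0],0],
  [[-20,-2,0],[0,0,0],0],
  [[-34,-3.7,0],[0,0,0],0],
  [[-34,-3.7,0],[0,0,0],0],
  [[-34,-3.7,0],[0,0,0],0],
  [[-34,-3.7,0],[0,0,0],0],
  [[-34,-3.7,0],[0,0,0],0],
  [[-34,-3.7,0],[0,0,0],0],
  [[-34,-3.7,0],[0,0,0],0],
  [[-34,-3.7,0],[0,0,0],0],
  [[-34,-3.7,0],[0,0,0],0],
  [[-34,-3.7,0],[0,0,0],0],
  [[-34,-3.7,0],[0,0,0],0],
  [[-17,-2,0],[0,0,5],0],
  [[0,0,0],[0,0,5],0],
])

```text
t: 6.48
eef_pos: [0.5602, 0.2526, 0.2635]
ee_rot: [3.141, -0.0, -1.706]
force: [0.4, -0.4, -1.1]
width: 0.0102
```

Request:
arm_command([
  [[0,0,0],[0,0,0],0],
  [[0,0,0],[0,0,0],0],
  [[0,0,0],[0,0,0],0],
  [[0,0,0],[0,0,0],0],
])

```text
t: 6.82
eef_pos: [0.5604, 0.2483, 0.2647]
ee_rot: [-3.142, 0.0, -1.704]
force: [-0.2, 0.8, -1.5]
width: 0.0098
```

```bash
python3 - <<'E'
from h import *
import pickle
s=arm.get_state();print(s['eef_pos'],s['ee_rot'],s['q'],s['force'],s['moment'],s['width'])
C=cam('wrist');a=grab('wrist','w2.png');pickle.dump(C,open('w2.pkl','wb'))
cv2.imwrite('pics/w2b.png',cv2.resize(a,(800,600),interpolation=cv2.INTER_CUBIC)[:,:,::-1])
E
```

```text
[0.5603868  0.24833922 0.26469433] [-3.14156067e+00  5.31752321e-05 -1.70352957e+00] [ 7.35401816e-01  2.47724760e-01 -1.07631168e-01 -1.06213388e-05
 -1.21537915e+00 -8.68131362e-01] [-0.15720353  0.76887562 -1.52140889] [ 0.02734916  0.09212312 -0.05065074] 0.009827540215939177
```

View pics/w2b.png

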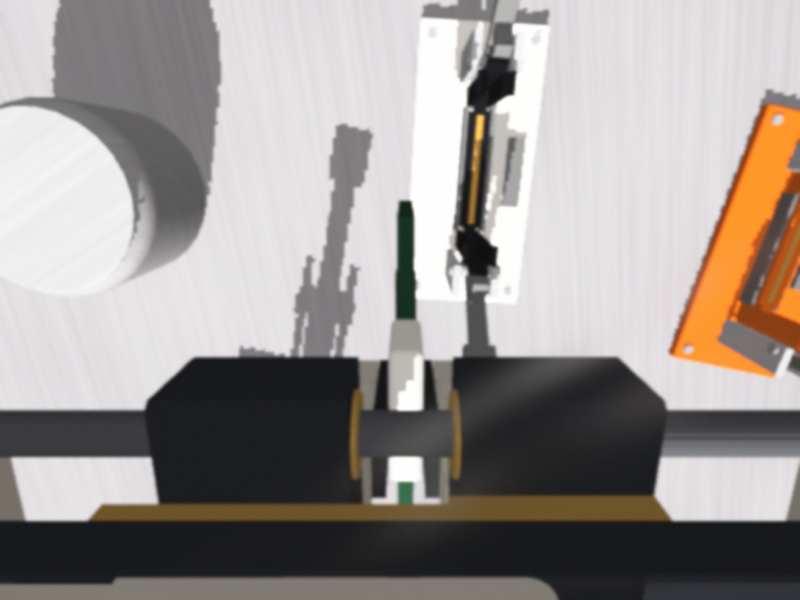

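Wrist view: base corners (423,18), (549,22), (517,302), (412,298). The connector's orange strip runs (481,113) to (472,226), and the black guides are at (490,82) and (477,252). Board bottom end is at about (405,200).

```bash
python3 - <<'E'
from h import *
import pickle
C=pickle.load(open('w2.pkl','rb'));k=.64
P=lambda u,v,z:onz(C,u*k,v*k,z)
for z in(.008,.012):
  c=np.array([P(u,v,z) for u,v in[(423,18),(549,22),(517,302),(412,298)]])
  print(z,c.round(4)[:,:2],c.mean(0).round(4),'yaw L,R',[np.arctan2((b-a)[0],(b-a)[1]) for a,b in[(c[0],c[3]),(c[1],c[2])]],np.linalg.norm(c[0]-c[3]),np.linalg.norm(c[0]-c[1]))
s=np.array([P(u,v,.0273) for u,v in[(481,113),(472,226)]]);d=s[1]-s[0]
print('strip',s,s.mean(0),np.arctan2(d[0],d[1]),np.linalg.norm(d))
s0=arm.get_state();print('pred board corner',proj(C,np.array(s0['eef_pos'])+[-.055*-np.cos(-1.7035),.055*np.sin(-1.7035),-.0965])/k)
im=cv2.imread('pics/w2.png');y=cv2.resize(im[0:200,240:370],None,fx=3,fy=3,interpolation=cv2.INTER_CUBIC);cv2.imwrite('pics/c2.png',y)
E
```

```text
0.008 [[0.5256 0.0846]
 [0.4396 0.0985]
 [0.4762 0.2962]
 [0.5588 0.2818]] [0.5    0.1903 0.008 ] yaw L,R [np.float64(0.16693440784757896), np.float64(0.18329287423064203)] 0.20004363893820148 0.08711415862150683
0.012 [[0.5258 0.0855]
 [0.4407 0.0993]
 [0.477  0.295 ]
 [0.5587 0.2807]] [0.5006 0.1901 0.012 ] yaw L,R [np.float64(0.16693440784757957), np.float64(0.18329287423064225)] 0.19800394044788922 0.08622591934147651
strip [[0.49450271 0.15243476 0.0273    ]
 [0.50813058 0.22859709 0.0273    ]] [0.50131664 0.19051593 0.0273    ] 0.17705806856995365 0.07737195735710878
pred board corner [404.05701808 201.18709657]
```

View pics/c2.png

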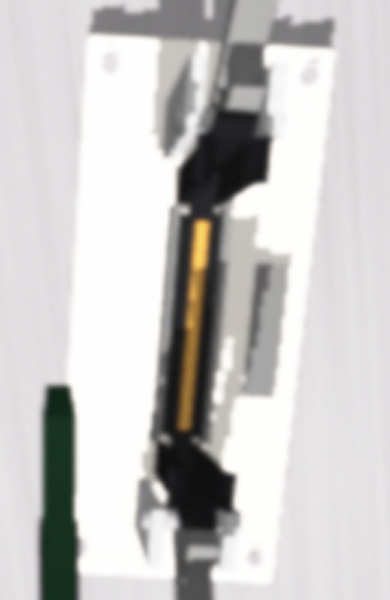

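Bay centre is about (0.501, 0.190), yaw -0.175, and the board sits in the hand as predicted. I'll align above the bay and lower to just above the guides.

Request:
arm_command([
  [[13,10,0],[0,0,0],0],
  [[17,13,0],[0,0,0],0],
  [[17,13,0],[0,0,0],0],
  [[13,10.2,0],[0,0,0],0],
  [[5.5,5,0],[0,0,2.4],0],
  [[0,0,0],[0,0,0],0],
  [[0,0,20],[0,0,0],0],
  [[0,0,20],[0,0,0],0],
  [[0,0,18],[0,0,0],0],
  [[0,0,12],[0,0,0],0],
  [[0,0,0],[0,0,0],0],
  [[0,0,0],[0,0,0],0],
  [[0,0,0],[0,0,0],0],
])

```text
t: 7.95
eef_pos: [0.5017, 0.1914, 0.1955]
ee_rot: [-3.14, 0.001, -1.746]
force: [0.0, 0.1, -1.4]
width: 0.0096
```

```bash
python3 - <<'E'
from h import *
import pickle
s=arm.get_state();print(s['eef_pos'],s['ee_rot'],s['force'],s['moment'],s['width'])
C=cam('wrist');a=grab('wrist','w3.png');pickle.dump(C,open('w3.pkl','wb'));b=grab('scene','s3.png')
W=cv2.resize(a[:330,130:390],(473,600),interpolation=cv2.INTER_CUBIC)
S=cv2.resize(b[140:260,200:320],(320,320),interpolation=cv2.INTER_CUBIC)
S=cv2.copyMakeBorder(S,0,280,0,0,0)
cv2.imwrite('pics/c3.png',np.hstack([W,S])[:,:,::-1])
E
```

```text
[0.50174619 0.19137102 0.19548255] [-3.14048904e+00  6.42980982e-04 -1.74573047e+00] [ 0.04943268  0.12116803 -1.44646361] [ 0.06111422  0.07428049 -0.02425541] 0.009625971601358635
```

View pics/c3.png

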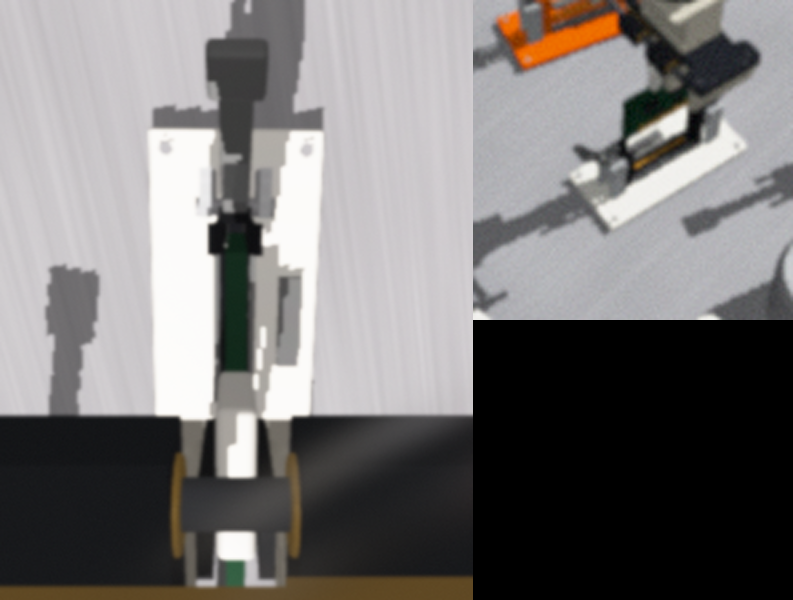

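The board is centred on the guide in x: guide spans x 210–262 in the crop, board at x≈236, and the lever at 237. I'll check y along the bay from the base's far edge (crop y≈128) and the guide (crop y 210–255).

```bash
python3 - <<'E'
from h import *
import pickle
C=pickle.load(open('w3.pkl','rb'));q=260/473
s=arm.get_state();e=np.array(s['eef_pos']);y=-s['ee_rot'][2]-np.pi/2;print(y)
by=np.array([np.sin(y),np.cos(y)]);bx=np.array([np.cos(y),-np.sin(y)])
for n,u,v,z in[('baseL',150,129,.012),('baseR',322,129,.012),('guide out',236,211,.085),('guide in',236,255,.085),('gL',209,235,.085),('gR',262,235,.085),('board end',236,236,.099),('board R',247,240,.099),('levertop L',207,40,.13),('levertop R',268,40,.13),('lev',237,68,.13)]:
  p=onz(C,130+u*q,v*q,z)[:2]-e[:2];print(n,(p@bx*1e3).round(1),(p@by*1e3).round(1))
E
```

```text
0.17532902420543595
baseL 42.8 -100.4
baseR -43.9 -100.4
guide out -0.5 -63.1
guide in -0.5 -45.5
gL 10.5 -53.6
gR -11.1 -53.6
board end -0.5 -54.3
board R -4.7 -52.8
levertop L 8.4 -115.7
levertop R -10.2 -115.8
lev -0.7 -107.9
```

It is within 1 mm in both x and y, so I'll insert, watching the force.

Request:
arm_command([
  [[0.4,0.4,8],[0,0,0],0],
  [[0,0,8],[0,0,0],0],
  [[0,0,8],[0,0,0],0],
  [[0,0,8],[0,0,0],0],
  [[0,0,8],[0,0,0],0],
  [[0,0,6],[0,0,0],0],
  [[0,0,4],[0,0,0],0],
  [[0,0,0],[0,0,0],0],
  [[0,0,0],[0,0,0],0],
])

```text
t: 8.8
eef_pos: [0.5008, 0.1908, 0.1439]
ee_rot: [-3.141, 0.0, -1.747]
force: [6.2, -0.7, -3.8]
width: 0.0097
```

Request:
arm_command([
  [[0,-0.5,0],[0,0,0],0],
  [[0,0,0],[0,0,0],0],
  [[0,0,0],[0,0,0],0],
  [[0,0,0],[0,0,0],0],
])

```text
t: 9.13
eef_pos: [0.501, 0.1908, 0.1441]
ee_rot: [3.142, 0.0, -1.747]
force: [4.8, 0.3, -4.0]
width: 0.0096
```

Request:
arm_command([
  [[0,-1.0,0],[0,0,0],0],
  [[0,-0.6,0],[0,0,0],0],
  [[0,0,0],[0,0,0],0],
  [[0,0,0],[0,0,0],0],
  [[0,0,0],[0,0,0],0],
])

```text
t: 9.55
eef_pos: [0.5019, 0.19, 0.1443]
ee_rot: [3.141, -0.001, -1.747]
force: [-0.3, 0.1, -1.3]
width: 0.0099
```

```bash
python3 - <<'E'
from h import *
s=arm.get_state();print(s['eef_pos'],s['ee_rot'],s['force'],s['moment'],s['width'])
E
```

```text
[0.50193768 0.19002999 0.14430906] [ 3.14061265e+00 -7.71088423e-04 -1.74655651e+00] [-0.33059509  0.06301426 -1.2795309 ] [-0.00370987  0.10141826  0.08120237] 0.00987378465718953
```

Request:
arm_command([
  [[0,0,4],[0,0,0],0],
  [[0,0,4],[0,0,0],0],
  [[0,0,4],[0,0,0],0],
  [[0,0,3],[0,0,0],0],
  [[0,0,2],[0,0,0],0],
  [[0,0,0],[0,0,0],0],
  [[0,0,0],[0,0,0],0],
])

```text
t: 10.13
eef_pos: [0.5025, 0.1903, 0.1274]
ee_rot: [3.141, -0.0, -1.747]
force: [-0.4, 0.4, -1.5]
width: 0.0099
```

Request:
arm_command([
  [[0,0,1],[0,0,0],0],
  [[0,0,1],[0,0,0],0],
  [[0,0,1],[0,0,0],0],
  [[0,0,1],[0,0,0],0],
  [[0,0,1],[0,0,0],0],
  [[0,0,0],[0,0,0],0],
  [[0,0,0],[0,0,0],0],
  [[0,0,0],[0,0,0],0],
])

```text
t: 10.8
eef_pos: [0.5027, 0.1904, 0.123]
ee_rot: [-3.141, 0.0, -1.746]
force: [-2.3, 0.1, 5.8]
width: 0.0098
```

Request:
arm_command([
  [[0,0,1],[0,0,0],0],
  [[0,0,1],[0,0,0],0],
  [[0,0,0.5],[0,0,0],0],
  [[0,0,0],[0,0,0],0],
  [[0,0,0],[0,0,0],0],
  [[0,0,0],[0,0,0],0],
])

```text
t: 11.3
eef_pos: [0.5027, 0.1904, 0.1204]
ee_rot: [-3.141, 0.0, -1.746]
force: [-0.9, -0.4, 4.5]
width: 0.01
```

Request:
arm_command([
  [[0,0,0.5],[0,0,0],0],
  [[0,0,0.5],[0,0,0],0],
  [[0,0,0.5],[0,0,0],0],
  [[0,0,0],[0,0,0],0],
  [[0,0,0],[0,0,0],0],
  [[0,0,0],[0,0,0],0],
])

```text
t: 11.8
eef_pos: [0.5027, 0.1904, 0.119]
ee_rot: [-3.141, 0.0, -1.746]
force: [-1.4, -0.6, 5.1]
width: 0.0093
```

Request:
arm_command([
  [[0,0,0.4],[0,0,0],0],
  [[0,0,0.4],[0,0,0],0],
  [[0,0,0],[0,0,0],0],
  [[0,0,0],[0,0,0],0],
  [[0,0,0],[0,0,0],0],
])

```text
t: 12.22
eef_pos: [0.5027, 0.1904, 0.1183]
ee_rot: [-3.141, 0.0, -1.746]
force: [-1.7, 0.1, 5.8]
width: 0.01
```

Request:
arm_command([
  [[0,0,0.4],[0,0,0],0],
  [[0,0,0],[0,0,0],0],
  [[0,0,0],[0,0,0],0],
  [[0,0,0],[0,0,0],0],
])

```text
t: 12.55
eef_pos: [0.5028, 0.1904, 0.118]
ee_rot: [-3.141, 0.0, -1.746]
force: [-2.9, -1.3, 6.4]
width: 0.0097
```

Request:
arm_command([
  [[0,0.3,0.4],[0,0,0],0],
  [[0,0,0],[0,0,0],0],
  [[0,0,0],[0,0,0],0],
  [[0,0,0],[0,0,0],0],
])

```text
t: 12.88
eef_pos: [0.5027, 0.1905, 0.1178]
ee_rot: [-3.141, 0.0, -1.746]
force: [-1.8, 0.4, 7.2]
width: 0.0098
```

Request:
arm_command([
  [[0,0,0.4],[0,0,0],0],
  [[0,0,0],[0,0,0],0],
  [[0,0,0],[0,0,0],0],
  [[0,0,0],[0,0,0],0],
])

```text
t: 13.22
eef_pos: [0.5027, 0.1905, 0.1175]
ee_rot: [-3.14, 0.0, -1.746]
force: [-2.3, -0.9, 9.4]
width: 0.0099
```

```bash
python3 - <<'E'
from h import *
s=arm.get_state();print(s['eef_pos'],s['force'],s['moment'])
E
```

```text
[0.50270874 0.19048405 0.11747333] [-2.30583543 -0.85061495  9.39956061] [-0.40288163  0.97993191  0.01362778]
```

Firm resistance reached: about 10.9 N on the connector and board about 3 mm above seat by TCP height. Release and rise.

Request:
arm_command([
  [[0,0,0],[0,0,0],0.5],
  [[0,0,0],[0,0,0],0.5],
  [[0,0,0],[0,0,0],0.5],
  [[0,0,0],[0,0,0],0.5],
  [[0,0,0],[0,0,0],0.5],
  [[0,0,0],[0,0,0],0.5],
  [[0,0,-10],[0,0,0],0.5],
  [[0,0,-20],[0,0,0],0.5],
  [[0,0,-30],[0,0,0],0.5],
  [[0,0,-30],[0,0,0],0],
  [[0,0,0],[0,0,0],0],
  [[0,0,0],[0,0,0],0],
  [[0,0,0],[0,0,0],0],
  [[0,0,0],[0,0,0],0],
])

```text
t: 14.38
eef_pos: [0.5017, 0.19, 0.2059]
ee_rot: [3.141, -0.001, -1.747]
force: [0.1, -0.5, -0.4]
width: 0.0162
```

```bash
python3 - <<'E'
from h import *
import pickle
s=arm.get_state();print(s['eef_pos'],s['ee_rot'],s['force'],s['width'])
C=cam('wrist');a=grab('wrist','w4.png');pickle.dump(C,open('w4.pkl','wb'));b=grab('scene','s4.png')
W=cv2.resize(a[:330,130:390],(473,600),interpolation=cv2.INTER_CUBIC)
S=cv2.resize(b[140:260,200:320],(320,320),interpolation=cv2.INTER_CUBIC)
S=cv2.copyMakeBorder(S,0,280,0,0,0)
cv2.imwrite('pics/c4.png',np.hstack([W,S])[:,:,::-1])
E
```

```text
[0.50170241 0.19004032 0.20594203] [ 3.14058670e+00 -8.06983768e-04 -1.74675775e+00] [ 0.13698423 -0.52310239 -0.43238932] 0.01619632223650592
```

View pics/c4.png

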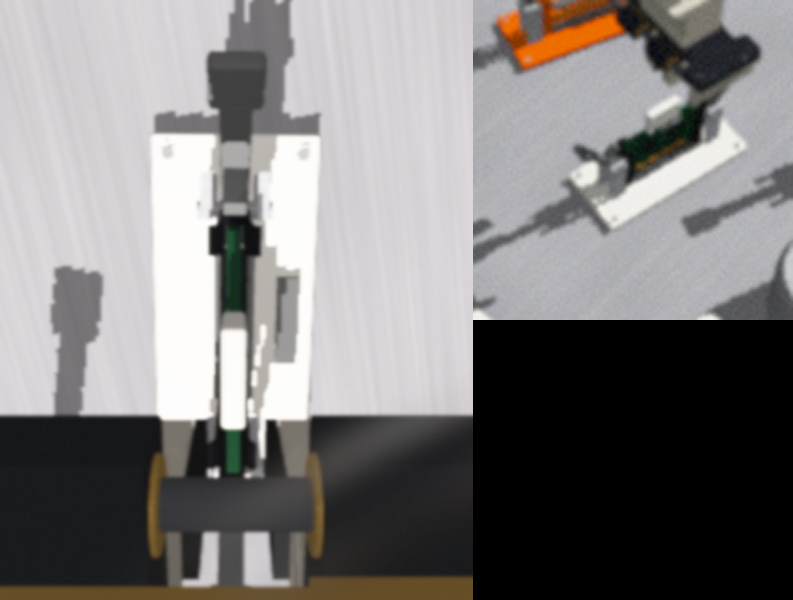

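The board stands in both guides at x≈233 in the crop, with both levers still leaning out. For lever A, I'll go outside it on the +y side and descend with closed fingers.

Request:
arm_command([
  [[-20,0,0],[0,0,0],0],
  [[-35,0,0],[0,0,0],0],
  [[-40,0,0],[0,0,0],0],
  [[-35,0,0],[0,0,0],0],
  [[-20,-1,0],[0,0,0],0],
  [[0,0,0],[0,0,0],0],
  [[0,0,20],[0,0,0],0],
  [[0,0,25],[0,0,0],0],
  [[0,0,18],[0,0,0],0],
  [[0,0,6],[0,0,0],0],
  [[5,0,0],[0,0,0],0],
  [[5,0,0],[0,0,0],0],
  [[3,0,0],[0,0,0],0],
  [[0,0,0],[0,0,0],0],
  [[0,0,0],[0,0,0],0],
])

```text
t: 15.73
eef_pos: [0.5276, 0.3252, 0.1389]
ee_rot: [-3.14, 0.002, -1.747]
force: [0.6, -0.6, 0.1]
width: 0.0009
```

Request:
arm_command([
  [[4,0,0],[0,0,0],0],
  [[4,0,0],[0,0,0],0],
  [[4,0,0],[0,0,0],0],
  [[4,0,0],[0,0,0],0],
  [[4,0,0],[0,0,0],0],
  [[0,0,0],[0,0,0],0],
])

```text
t: 16.23
eef_pos: [0.5254, 0.3081, 0.14]
ee_rot: [-3.138, 0.007, -1.746]
force: [-0.9, 7.3, 6.0]
width: 0.0005
```

Request:
arm_command([
  [[4,0,-0.5],[0,0,0],0],
  [[4,0,-0.5],[0,0,0],0],
  [[4,0,-0.5],[0,0,0],0],
  [[3,0,-0.5],[0,0,0],0],
  [[3,0,0],[0,0,0],0],
  [[0,0,0],[0,0,0],0],
  [[0,0,0],[0,0,0],0],
])

```text
t: 16.82
eef_pos: [0.5225, 0.2902, 0.1419]
ee_rot: [-3.137, 0.006, -1.745]
force: [1.1, 6.4, 5.0]
width: 0.0005
```

Request:
arm_command([
  [[1.5,0,0],[0,0,0],0],
  [[1.5,0,0],[0,0,0],0],
  [[1.5,0,0],[0,0,0],0],
  [[1.5,0,0],[0,0,0],0],
  [[0,0,0],[0,0,0],0],
  [[0,0,0],[0,0,0],0],
])

```text
t: 17.32
eef_pos: [0.5221, 0.2856, 0.1426]
ee_rot: [-3.136, 0.009, -1.745]
force: [0.1, 10.5, 7.7]
width: 0.0003
```

Request:
arm_command([
  [[1,0,-0.5],[0,0,0],0],
  [[1,0,-0.5],[0,0,0],0],
  [[1,0,-0.5],[0,0,0],0],
  [[0,0,0],[0,0,0],0],
  [[0,0,0],[0,0,0],0],
])

```text
t: 17.73
eef_pos: [0.5214, 0.2824, 0.1437]
ee_rot: [-3.136, 0.008, -1.745]
force: [1.4, 10.2, 7.0]
width: 0.0001
```

Request:
arm_command([
  [[1,0,-0.5],[0,0,0],0],
  [[1,0,-0.5],[0,0,0],0],
  [[1,0,-0.5],[0,0,0],0],
  [[0,0,0],[0,0,0],0],
  [[0,0,0],[0,0,0],0],
])

```text
t: 18.15
eef_pos: [0.5207, 0.279, 0.1448]
ee_rot: [-3.137, 0.007, -1.745]
force: [1.5, 8.9, 4.3]
width: -0.0003
```

Request:
arm_command([
  [[-10,0,0],[0,0,0],0],
  [[0,0,-20],[0,0,0],0],
  [[0,0,-30],[0,0,0],0],
  [[0,0,-20],[0,0,0],0],
  [[20,0,0],[0,0,0],0],
  [[35,0,0],[0,0,0],0],
  [[38,0,0],[0,0,0],0],
  [[38,0,0],[0,0,0],0],
  [[38,0,0],[0,0,0],0],
  [[38,0,0],[0,0,0],0],
  [[25,0,0],[0,0,0],0],
  [[10,0,0],[0,0,0],0],
  [[0,0,0],[0,0,0],0],
  [[0,0,20],[0,0,0],0],
  [[0,0,30],[0,0,0],0],
  [[0,0,20],[0,0,0],0],
  [[0,0,8],[0,0,0],0],
  [[0,0,0],[0,0,0],0],
  [[0,0,0],[0,0,0],0],
])

```text
t: 19.73
eef_pos: [0.4783, 0.048, 0.1348]
ee_rot: [3.141, -0.001, -1.746]
force: [0.1, 0.0, 0.6]
width: 0.0005
```

Request:
arm_command([
  [[-4,0,-0.5],[0,0,0],0],
  [[-4,0,-0.5],[0,0,0],0],
  [[-4,0,-0.5],[0,0,0],0],
  [[-4,0,-0.5],[0,0,0],0],
  [[-4,0,-0.5],[0,0,0],0],
  [[-4,0,-0.5],[0,0,0],0],
  [[0,0,0],[0,0,0],0],
  [[0,0,0],[0,0,0],0],
])

```text
t: 20.4
eef_pos: [0.4819, 0.0697, 0.1387]
ee_rot: [-3.141, -0.003, -1.746]
force: [-1.2, -8.8, 8.3]
width: 0.0009
```

Request:
arm_command([
  [[-4,0,-0.8],[0,0,0],0],
  [[-4,0,-0.8],[0,0,0],0],
  [[-4,0,-0.8],[0,0,0],0],
  [[-3,0,-0.5],[0,0,0],0],
  [[-3,0,-0.5],[0,0,0],0],
  [[0,0,0],[0,0,0],0],
  [[0,0,0],[0,0,0],0],
])

```text
t: 20.98
eef_pos: [0.4852, 0.0887, 0.1414]
ee_rot: [-3.141, -0.0, -1.746]
force: [-0.3, -4.4, 3.6]
width: 0.0004
```

Request:
arm_command([
  [[-1.5,0,-0.5],[0,0,0],0],
  [[-1.5,0,-0.5],[0,0,0],0],
  [[-1.5,0,-0.5],[0,0,0],0],
  [[-1.5,0,-0.5],[0,0,0],0],
  [[0,0,0],[0,0,0],0],
  [[0,0,0],[0,0,0],0],
])

```text
t: 21.48
eef_pos: [0.4861, 0.0938, 0.1432]
ee_rot: [3.141, -0.001, -1.747]
force: [-1.4, -7.1, 5.5]
width: 0.0004
```

Request:
arm_command([
  [[-1.2,0,-0.3],[0,0,0],0],
  [[-1.2,0,-0.3],[0,0,0],0],
  [[-1.2,0,-0.3],[0,0,0],0],
  [[-1.2,0,-0.3],[0,0,0],0],
  [[-1.2,0,-0.3],[0,0,0],0],
  [[0,0,0],[0,0,0],0],
  [[0,0,0],[0,0,0],0],
])

```text
t: 22.07
eef_pos: [0.4871, 0.0994, 0.1448]
ee_rot: [3.141, -0.002, -1.747]
force: [0.4, -8.2, 5.6]
width: 0.0007
```

Request:
arm_command([
  [[-1,0,-0.2],[0,0,0],0],
  [[-1,0,-0.2],[0,0,0],0],
  [[-1,0,-0.2],[0,0,0],0],
  [[-1,0,-0.2],[0,0,0],0],
  [[-1,0,-0.2],[0,0,0],0],
  [[0,0,0],[0,0,0],0],
  [[0,0,0],[0,0,0],0],
])

```text
t: 22.65
eef_pos: [0.488, 0.1041, 0.1459]
ee_rot: [3.141, -0.002, -1.747]
force: [0.1, -9.9, 7.1]
width: 0.0005
```

Request:
arm_command([
  [[-1,0,-0.2],[0,0,0],0],
  [[-1,0,-0.2],[0,0,0],0],
  [[-1,0,-0.2],[0,0,0],0],
  [[-1,0,0],[0,0,0],0],
  [[0,0,0],[0,0,0],0],
  [[0,0,0],[0,0,0],0],
])

```text
t: 23.15
eef_pos: [0.4887, 0.1077, 0.1465]
ee_rot: [3.141, -0.003, -1.747]
force: [0.3, -10.9, 6.7]
width: 0.0003
```

Request:
arm_command([
  [[-1,0,0],[0,0,0],0],
  [[-1,0,0],[0,0,0],0],
  [[-1,0,0],[0,0,0],0],
  [[0,0,0],[0,0,0],0],
  [[0,0,0],[0,0,0],0],
])

```text
t: 23.57
eef_pos: [0.4885, 0.1081, 0.1465]
ee_rot: [3.14, -0.007, -1.747]
force: [2.3, -23.8, 9.1]
width: 0.0006
```

Lever B hit its hard stop: force jumped to 24 N with no motion at y≈-83. Back to lever A.

Request:
arm_command([
  [[5,0,0],[0,0,0],0],
  [[8,0,0],[0,0,0],0],
  [[0,0,-20],[0,0,0],0],
  [[0,0,-30],[0,0,0],0],
  [[0,0,-20],[0,0,0],0],
  [[-20,0,0],[0,0,0],0],
  [[-35,0,0],[0,0,0],0],
  [[-38,0,0],[0,0,0],0],
  [[-38,0,0],[0,0,0],0],
  [[-38,0,0],[0,0,0],0],
  [[-25,0,0],[0,0,0],0],
  [[-15,0,0],[0,0,0],0],
  [[0,0,0],[0,0,0],0],
  [[0,0,20],[0,0,0],0],
  [[0,0,30],[0,0,0],0],
  [[0,0,20],[0,0,0],0],
  [[0,0,0],[0,0,0],0],
  [[0,0,0],[0,0,0],0],
])

```text
t: 25.07
eef_pos: [0.5233, 0.3043, 0.1456]
ee_rot: [3.14, -0.002, -1.747]
force: [0.5, 0.9, 1.1]
width: 0.0005
```

Request:
arm_command([
  [[4,0,0],[0,0,0],0],
  [[4,0,0],[0,0,0],0],
  [[4,0,0],[0,0,0],0],
  [[4,0,0],[0,0,0],0],
  [[3,0,0],[0,0,0],0],
  [[2,0,0],[0,0,0],0],
  [[1,0,0],[0,0,0],0],
  [[1,0,0],[0,0,0],0],
  [[1,0,0],[0,0,0],0],
  [[1,0,0],[0,0,0],0],
  [[0,0,0],[0,0,0],0],
  [[0,0,0],[0,0,0],0],
])

```text
t: 26.07
eef_pos: [0.5196, 0.2815, 0.1463]
ee_rot: [-3.141, 0.001, -1.746]
force: [-0.7, 3.3, 0.3]
width: 0.0005
```

Request:
arm_command([
  [[1,0,0],[0,0,0],0],
  [[1,0,0],[0,0,0],0],
  [[1,0,-0.2],[0,0,0],0],
  [[1,0,-0.2],[0,0,0],0],
  [[1,0,-0.2],[0,0,0],0],
  [[0,0,0],[0,0,0],0],
  [[0,0,0],[0,0,0],0],
])

```text
t: 26.65
eef_pos: [0.5189, 0.2775, 0.1472]
ee_rot: [-3.14, 0.003, -1.746]
force: [-0.9, 7.8, 0.7]
width: 0.0003
```

Request:
arm_command([
  [[1,0,-0.2],[0,0,0],0],
  [[1,0,-0.2],[0,0,0],0],
  [[1,0,-0.2],[0,0,0],0],
  [[1,0,0],[0,0,0],0],
  [[0,0,0],[0,0,0],0],
  [[0,0,0],[0,0,0],0],
])

```text
t: 27.15
eef_pos: [0.5183, 0.2741, 0.148]
ee_rot: [-3.14, 0.004, -1.746]
force: [-2.6, 10.1, 2.3]
width: 0.0007
```

Request:
arm_command([
  [[1,0,0],[0,0,0],0],
  [[1,0,0],[0,0,0],0],
  [[1,0,0],[0,0,0],0],
  [[0,0,0],[0,0,0],0],
  [[0,0,0],[0,0,0],0],
])

```text
t: 27.57
eef_pos: [0.5179, 0.2709, 0.1482]
ee_rot: [-3.14, 0.004, -1.746]
force: [-2.4, 8.1, 3.4]
width: 0.0006
```

Request:
arm_command([
  [[1,0,0],[0,0,0],0],
  [[1,0,0],[0,0,0],0],
  [[1,0,0],[0,0,0],0],
  [[0,0,0],[0,0,0],0],
  [[0,0,0],[0,0,0],0],
])

```text
t: 27.98
eef_pos: [0.518, 0.2706, 0.1484]
ee_rot: [-3.139, 0.008, -1.746]
force: [-2.2, 17.6, 0.2]
width: 0.0002
```

Request:
arm_command([
  [[-5,0,0],[0,0,0],0],
  [[-8,0,0],[0,0,0],0],
  [[-7,0,-10],[0,0,0],0],
  [[0,0,-30],[0,0,0],0],
  [[0,0,-30],[0,0,0],0],
  [[0,0,-30],[0,0,0],0],
  [[-15,0,-10],[0,0,0],0],
  [[0,0,0],[0,0,0],0],
  [[0,0,0],[0,0,0],0],
])

```text
t: 28.73
eef_pos: [0.5229, 0.3007, 0.2581]
ee_rot: [-3.141, 0.0, -1.746]
force: [-0.4, 0.4, -1.1]
width: 0.0003
```

```bash
python3 - <<'E'
from h import *
import pickle
s=arm.get_state();print(s['eef_pos'],s['force'])
C=cam('wrist');a=grab('wrist','w5.png');pickle.dump(C,open('w5.pkl','wb'));b=grab('scene','s5.png')
W=cv2.resize(a[:260,130:390],(480,480),interpolation=cv2.INTER_CUBIC)
S=cv2.resize(b[140:260,200:320],(320,320),interpolation=cv2.INTER_CUBIC)
S=cv2.copyMakeBorder(S,0,160,0,0,0)
cv2.imwrite('pics/c5.png',np.hstack([W,S])[:,:,::-1])
E
```

```text
[0.5228889  0.3006778  0.25807784] [-0.4209028   0.36813393 -1.10861206]
```

View pics/c5.png

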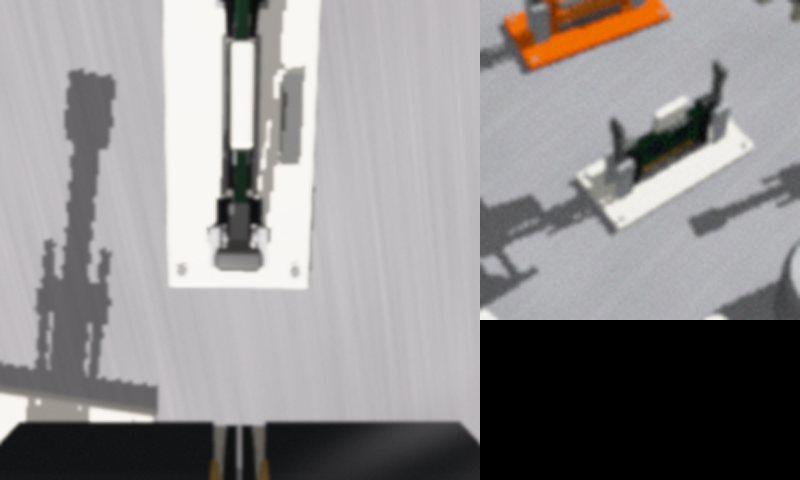

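```bash
python3 - <<'E'
from h import *
import pickle
C=pickle.load(open('w5.pkl','rb'));S=cam('scene');T=cam('top');y=.175
by=np.array([np.sin(y),np.cos(y),0]);c=np.array([.5022,.1903,0])-.00075*by
for sg in(1,-1):
  for th in(0,.08,.16):
    out=lambda a,h:c+sg*by*(.063+a*np.cos(th)+h*np.sin(th))+[0,0,.068+h*np.cos(th)-a*np.sin(th)]
    w=proj(C,out(.009,.078));m=proj(S,out(.005,.078))
    print(sg,th,'wcrop',((w-[130,0])*480/260).round(1),'scrop',((m-[200,140])*320/120+[480,0]).round(1))
E
```

```text
1 0 wcrop [240.4 269.3] scrop [717.7  62.7]
1 0.08 wcrop [240.4 284. ] scrop [722.   60.5]
1 0.16 wcrop [240.4 298. ] scrop [726.2  58.6]
-1 0 wcrop [ 240.5 -149.8] scrop [618.8 120.7]
-1 0.08 wcrop [ 240.5 -169.8] scrop [614.1 123.8]
-1 0.16 wcrop [ 240.5 -188.8] scrop [609.5 127.1]
```

Lever A reads 0 rad (outer top edge at crop y≈270 against 269 predicted). Lever B is ambiguous in the scene view, so I'll look at it from above with the wrist camera.

Request:
arm_command([
  [[25,0,0],[0,0,0],0],
  [[30,0,0],[0,0,0],0],
  [[30,0,0],[0,0,0],0],
  [[25,0,0],[0,0,0],0],
  [[10,0,0],[0,0,0],0],
  [[0,0,0],[0,0,0],0],
  [[0,0,0],[0,0,0],0],
  [[0,0,0],[0,0,0],0],
])

```text
t: 29.5
eef_pos: [0.502, 0.1827, 0.2569]
ee_rot: [3.141, -0.0, -1.747]
force: [0.2, 0.2, 0.9]
width: 0.0005
```

```bash
python3 - <<'E'
from h import *
C=cam('wrist');a=grab('wrist','w6.png')
cv2.imwrite('pics/c6.png',cv2.resize(a[:260,130:390],(560,560),interpolation=cv2.INTER_CUBIC)[:,:,::-1])
y=.175;by=np.array([np.sin(y),np.cos(y),0]);c=np.array([.5022,.1903,0])-.00075*by
k=lambda p:((proj(C,p)-[130,0])*560/260).round(1)
for th in(0,.08,.16):
    out=lambda a,h:c-by*(.063+a*np.cos(th)+h*np.sin(th))+[0,0,.068+h*np.cos(th)-a*np.sin(th)]
    print(th,'outer',k(out(.009,.078)),'inner',k(out(.001,.078)))
for h in(.118,.120,.122):print('tab ends',h,k(c+by*.021+[0,0,h]),k(c-by*.021+[0,0,h]))
E
```

```text
0 outer [280.1 243.5] inner [280.1 267.5]
0.08 outer [280.1 224.6] inner [280.1 248.8]
0.16 outer [280.1 205.8] inner [280.1 230. ]
tab ends 0.118 [279.9 472.7] [279.9 373.3]
tab ends 0.12 [279.9 474.4] [279.9 374.4]
tab ends 0.122 [279.9 476.1] [279.9 375.5]
```

View pics/c6.png

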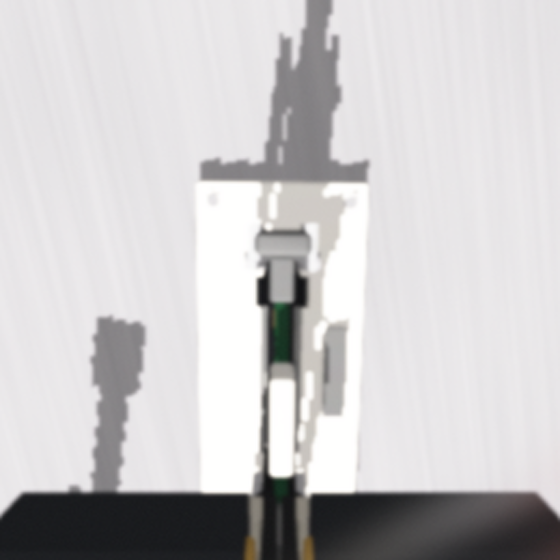

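Lever B's top strip spans rows 231–258, which reads about 0.04 rad. That's within 0.08, but I'll press it to its stop again to be sure.

Request:
arm_command([
  [[20,0,0],[0,0,0],0],
  [[35,0,0],[0,0,0],0],
  [[30,0,0],[0,0,0],0],
  [[15,0,0],[0,0,0],0],
  [[0,0,0],[0,0,0],0],
  [[0,0,30],[0,0,0],0],
  [[0,0,35],[0,0,0],0],
  [[0,0,30],[0,0,0],0],
  [[0,0,15],[0,0,0],0],
  [[0,0,0],[0,0,0],0],
  [[-4,0,0],[0,0,0],0],
  [[-4,0,0],[0,0,0],0],
  [[-4,0,0],[0,0,0],0],
  [[-3,0,0],[0,0,0],0],
  [[-1,0,0],[0,0,0],0],
  [[-1,0,0],[0,0,0],0],
  [[-1,0,0],[0,0,0],0],
  [[-1,0,0],[0,0,0],0],
  [[0,0,0],[0,0,0],0],
])

```text
t: 31.13
eef_pos: [0.4877, 0.1026, 0.1474]
ee_rot: [-3.141, 0.0, -1.747]
force: [-0.4, -0.5, -0.9]
width: 0.0006
```

Request:
arm_command([
  [[-1,0,0],[0,0,0],0],
  [[-1,0,0],[0,0,0],0],
  [[-1,0,0],[0,0,0],0],
  [[-1,0,0],[0,0,0],0],
  [[0,0,0],[0,0,0],0],
  [[0,0,0],[0,0,0],0],
])

```text
t: 31.63
eef_pos: [0.488, 0.105, 0.1475]
ee_rot: [3.141, -0.003, -1.747]
force: [-0.5, -8.5, 6.0]
width: 0.0005
```

Request:
arm_command([
  [[-1,0,0],[0,0,0],0],
  [[-1,0,0],[0,0,0],0],
  [[-1,0,0],[0,0,0],0],
  [[-1,0,0],[0,0,0],0],
  [[-0.5,0,0],[0,0,0],0],
  [[0,0,0],[0,0,0],0],
  [[0,0,0],[0,0,0],0],
])

```text
t: 32.22
eef_pos: [0.4885, 0.108, 0.1479]
ee_rot: [3.141, -0.005, -1.747]
force: [-0.0, -14.8, 10.3]
width: 0.0006
```

Request:
arm_command([
  [[1,0,0],[0,0,0],0],
  [[2,0,0],[0,0,0],0],
  [[5,0,0],[0,0,0],0],
  [[10,0,0],[0,0,0],0],
  [[0,0,-15],[0,0,0],0],
  [[0,0,-35],[0,0,0],0],
  [[0,0,-35],[0,0,0],0],
  [[0,0,-25],[0,0,0],0],
  [[-20,0,0],[0,0,0],0],
  [[-35,0,0],[0,0,0],0],
  [[-35,0,0],[0,0,0],0],
  [[-15,0,0],[0,0,0],0],
  [[0,0,0],[0,0,0],0],
  [[0,0,0],[0,0,0],0],
  [[0,0,0],[0,0,0],0],
])

```text
t: 33.47
eef_pos: [0.504, 0.196, 0.2569]
ee_rot: [3.141, -0.001, -1.746]
force: [0.0, 0.1, 0.2]
width: 0.0005
```

```bash
python3 - <<'E'
from h import *
s=arm.get_state();print(s['eef_pos'],s['force'])
C=cam('wrist');a=grab('wrist','w7.png');b=cv2.imread('pics/w6.png')[:,:,::-1]
y=.175;by=np.array([np.sin(y),np.cos(y),0]);c=np.array([.5022,.1903,0])-.00075*by
for th in(0,.04,.08):
    out=lambda a_,h:c-by*(.063+a_*np.cos(th)+h*np.sin(th))+[0,0,.068+h*np.cos(th)-a_*np.sin(th)]
    print(th,'outer',((proj(C,out(.009,.078))-[130,0])*560/260).round(1),'inner',((proj(C,out(.001,.078))-[130,0])*560/260).round(1))
g=grab('scene','s7.png')
w=lambda i:cv2.resize(i[80:240,200:320],(390,520),interpolation=cv2.INTER_CUBIC)
cv2.imwrite('pics/c7.png',np.hstack([w(b),w(a)])[:,:,::-1])
E
```

```text
[0.50399249 0.19603913 0.25687384] [0.04180173 0.06515889 0.21034944]
0 outer [279.  202.1] inner [279.1 226.9]
0.04 outer [279.  192.4] inner [279.1 217.3]
0.08 outer [279.  182.7] inner [279.  207.6]
```

View pics/c7.png

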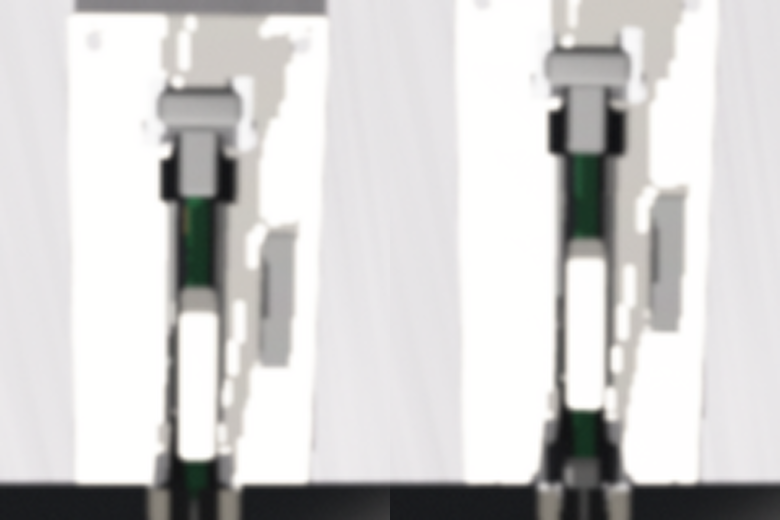

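Lever B now reads about 0 rad: top rows 203–231 against 202–227 predicted. Last, a numeric comparison of lever A between the two scene frames, before and after the second push on B.

```bash
python3 - <<'E'
from h import *
a,b=[cv2.cvtColor(cv2.imread(f'pics/{n}.png'),cv2.COLOR_BGR2GRAY).astype(np.float32) for n in('s5','s7')]
for n,(u,v) in{'A':(289,166),'B':(252,188),'ref':(232,208)}.items():
    r=np.s_[v-8:v+9,u-9:u+10];print(n,cv2.phaseCorrelate(a[r].copy(),b[r].copy(),cv2.createHanningWindow((19,17),cv2.CV_32F)))
E
```

```text
A ((0.03922722658676925, 0.3232026179476115), 1.1434857540660435)
B ((1.1626989284533789, -0.4108861315101695), 1.193670219845242)
ref ((0.2747107018405952, -0.07161995414373479), 0.9261029018296136)
```

Lever A has not moved, and lever B closed by about 0.05 rad. The arm is clear, so I'm handing in.

```bash
python3 -c "
from h import *
print(arm.job_done())"
```

```text
the job is handed in; nothing more can be done
None
```

I slid the board into the small white bay and pressed it until the resistance turned firm, at about 11 N on the connector and roughly 3 mm above the seat. I then let go and closed both levers against their stops. I handed the job in at about 33.5 s; it gives no verdict.

- **Levers:** Lever B had come back to about 0.045 rad by the time lever A was closed, so I pushed it to its stop again. In the last wrist picture it reads about 0 rad. Lever A read about 0 rad, and the scene pictures show it did not move during that second push.
- **Board:** It stands in both guides. I did not measure its final height separately; I take it as seated because both levers reached their hard stops.
- **Clear of contact:** The gripper is well above the bay with about 0.2 N on the wrist. I moved nothing near the bottle, glove box or drum, but did not measure them again.
- **Disagreements:** The first side-camera reading of the grip tab's height was about 4 cm off the other views, so I did not use it. On the way in, the board pressed sideways on a guide with about 6 N, and I corrected that by about 2 mm.
- **Pictures:** I viewed 11, one over the budget of 10, to confirm lever B.

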